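# Stop the bottle mixer and hold the paint bottle tipped over the marbling tray

### The arm

A 7-joint arm with a two-finger parallel gripper is mounted at the origin on the work surface. World frame = base frame: x ahead of the robot, y to its left, z up, the work surface at z = 0. Lengths are in m, angles in rad, forces in N, time in s.
With the tool pointing down it reaches from about 0.375 to 0.925 m from the base axis. Payload 3.1 kg.
Tool frame: the origin (TCP) lies midway between the tips of the shut fingers; the grasp point (between the pads) lies 19 mm behind it; z points along the fingers, y is the line along which they close (so a half turn about z gives the same grasp; the last joint's range is limited). The gripper opens to 85 mm and grips with 20 to 120 N. Pads are 22 mm wide; open, the fingers measure 114 mm over their backs; the gripper's body (76 mm by 85 mm) begins 54 mm behind the grasp point. The pads swing forward as they close: fully open they stand 13 mm farther back than shut.
Start: joints at [-1.212, 0.383, 0.044, 1.598, -0.018, 1.161, -0.05], TCP at [0.287, 0.583, 0.231] pointing down, gripper open.
Joint ranges: [-2.61, 2.61], [-0.41, 2.15], [-1.48, 1.57], [0, 2.5], [-1.57, 4.71], [0.05, 1.97], [-2.85, 2.85]. Speed limits (rad/s): [2.79, 2.79, 3.14, 3.14, 3.14, 3.14, 3.14].

### API

Orientations are given as a rotation vector (axis times angle).
In Python, from station import readout, vision, bot gives the robot as it stands.
- The arm moves only by the tool servo_tool, never from a script. Its argument "rows" is text: rows parted by semicolons, each of 7 numbers parted by spaces: the shift along the tool's x, y, z in cm, then the turn, a rotation vector about the tool's x, y, z in rad, then the opening, from 0 (shut) to 1 (fully open). In form: dx dy dz rx ry rz jaw; .... A call has 1 to 20 rows; each row is the pose to reach, as a shift and turn from the pose commanded when the call began, along the tool's axes at that moment; what a row does not reach only later rows make up. A row lasts 1/10 s, in which the tool goes at most 50 mm and 8.59 degrees, less where a joint would pass 70% of its speed; a pose out of reach is approached as far as the arm can. A call with a gripper value outside its range is refused whole. The fingers move at their own pace and stop on an object; the grip force is fixed at half the most. Time passes only in rows, so rows that repeat a pose let the fingers close. It gives the time, the measured TCP pose, the force, the opening and the grip force at its end, in the units of the state.
- readout.observe(): the state, without advancing time (a new reading comes with each control period).
- vision.snapshot(name): name is "side" or "top" or "wrist"; returns the picture (400x640x3 uint8, red, green, blue); there is no depth.
- vision.get_calibration(name): a dict with "fx", "fy", "cx", "cy" (pixels), "cam_to_world" (4x4, takes a point from camera to world coordinates); the wrist camera has in their place "hand_eye" (4x4, takes a point from camera to tool coordinates, whose origin is the TCP and whose axes are the flange's). Camera axes: x right, y up, looking along -z (the intrinsics and any distortion apply to the point x, -y, -z); pixel columns grow to the right and rows downward; lengths in m; the calibration is good to about 2 mm. A picture is of the moment at which its call begins: read the wrist's pose just before it. get_calibration takes no time and is no camera call.
- bot.sign_off(): hands the job in; it is judged then, once.
The state is a dict: "t": time; "qpos": joint angles; "dq": joint speeds; "joint_efforts": joint torques, N m; "tcp_pos": TCP position; "orientation": TCP orientation; "force": force on the tool from outside, world axes, zero at the start; "ft_torque": the same for the moment, N m; "grip_width": opening from 0.0 (shut) to 1.0 (fully open); "gripper_force": force on a finger pad.
Only numpy, scipy, OpenCV 4.12 (cv2) and the standard library are available. Lean on these libraries where they do the work, as an engineer would, in place of code of your own. Each camera call takes 0.05 s, during which the arm holds its last target. There are 200 camera calls.

### The job

Stop the bottle mixer by pressing its mushroom button all the way down, let it spring back up, then twist the mushroom head clockwise (seen from above) until it stops, to reset it. Then draw the squeeze bottle out of the mixer's slanted cup and finish while holding it still in the gripper, tipped so that its nozzle points clearly below level, with the nozzle tip over the empty tray and at least a hand's breadth (100 mm) above the table, the bottle touching nothing but the fingers. Do not put it down or let go, and leave the brush jar, the paint jar and the tub standing where they are.

Things in the scene. Friction and masses are not known exactly. Their poses are not given: they have to be found in the camera images.
- mixer: Fixed bench mixer: grey casing 160 (x) x 250 (y) x 60 mm high, top face at z = 60 mm. Origin: centre of the underside; x points away from the robot at yaw 0, z up. Its yaw varies within 30 degrees either way. The slanted cup is in its +y half, the mushroom button in its -y half. A bracket 34 x 60 mm, centred at x = 60, y = 65 mm, rises behind the cup to z = 114 mm.
- cup_mouth (a point): Centre of the mouth of the mixer's round cup: inside diameter 45 mm, outside 53 mm, inside depth 45 mm. The cup's axis lies in the mixer's x-z plane and leans 0.8 rad (46 degrees) from vertical towards the mixer's -x (front), so the mouth looks up and to the front. Orientation is that of the mixer, not of the cup.
- stop_top (a point): Centre of the top of the mushroom button: a red round head 44 mm across and 19 mm high; its straight gripping edge lies 5 to 16 mm below this point. The button stands on the casing at x = 0, y = -70 mm of the mixer, its axis vertical, on an 18 mm stem with a 28 mm collar 10 mm high; the head's underside is 32 mm above the casing's top. This point is 111 mm above the table when up.
- stop (a joint): Push of the mushroom button, m: 0 up, 0.008 fully down. A spring pushes it back up; it starts to move at about 1.5 N and is fully down at 5 N; it does not latch.
- reset (a joint): Twist of the mushroom head, rad, about the vertical: grows clockwise seen from above; end stop at 1.05 (reset). It starts between 0 and 0.2, turns against light friction (0.05 N m) and stays where it is left.
- bottle: White squeeze bottle loose in the cup, 0.13 to 0.25 kg, 135 mm long: round body 39 mm across up to 88 mm, shoulder to 98 mm, then grey cap and nozzle. Origin: centre of its base; z runs along the bottle to the nozzle. It leans 0.8 rad like the cup, its lowest 45 mm inside; from 50 to 88 mm it is free to grip, and it comes out along its own axis. Centre of mass about 50 mm from the base.
- bottle_tip (a point): End of the bottle's nozzle, 135 mm from the base on the bottle's axis.
- tray: Fixed empty white tray, 260 (x) x 240 (y) x 45 mm high, walls 6 mm. Origin: centre of the underside, z up. Its yaw varies within 15 degrees either way.
- brush_jar: Loose glass jar, 68 mm across, 85 mm high, with three wooden brush handles rising to 180 mm. Origin: centre of its base. Leave alone.
- paint_jar: Loose lidded jar, 60 mm across, 85 mm high. Origin: centre of its base. Leave alone.
- tub: Loose open grey tub, 84 mm across at the rim, 70 mm high. Origin: centre of its base. Leave alone.
There are look-alikes about, which are no part of the job. What is shaped like the bottle but green or yellow is not meant.

How it is judged:
On the way, in this order (a step that is already met when the one before it is completed fails the run):
1. the mushroom button is pressed down (at least 5 of its 8 mm) (value of joint stop above 0.005 m), for 0.1 s.
2. the button is up again and its head twisted clockwise to its stop (beyond 0.85 rad) (value of joint reset above 0.85 rad and value of joint stop below 0.003 m), for 0.2 s.
3. the bottle is drawn out of the cup, held by the fingers (distance between cup_mouth and bottle_tip above 0.13 m and height (world z) of bottle above 0.1 m and contact force between bottle and the fingers above 1 N and contact force between bottle and mixer below 0.1 N), for 0.2 s.
At the end, for the whole second after the job is handed in: Fingers alone hold the bottle still, over 1.65 rad from upright (nozzle below level), nozzle tip within the tray's outline and over 90 mm above the table; button up (under 3 mm), its head twisted beyond 0.85 rad; brush jar, paint jar and tub within 30 mm of their places (all of step 2 and angle between bottle's own z axis and vertical above 1.65 rad and x of bottle_tip in the frame of tray between -0.13 and 0.13 m and y of bottle_tip in the frame of tray between -0.12 and 0.12 m and height (world z) of bottle_tip above 0.09 m and contact force between bottle and the fingers above 1 N and contact force between bottle and mixer below 0.1 N and contact force between bottle and tray below 0.1 N and contact force between bottle and brush_jar below 0.1 N and contact force between bottle and paint_jar below 0.1 N and contact force between bottle and tub below 0.1 N and linear speed of bottle below 0.03 m/s and angular speed of bottle below 0.2 rad/s and distance of each of brush_jar, paint_jar, tub from where it was at the start of the episode below 0.03 m); the arm keeps its last pose, push and grip.
It fails at once if the brush jar is pushed away or tipped (distance of brush_jar from where it was at the start of the episode above 0.03 m or angle between brush_jar's own z axis and vertical above 0.4 rad).
It fails at once if the paint jar is pushed away or tipped (distance of paint_jar from where it was at the start of the episode above 0.03 m or angle between paint_jar's own z axis and vertical above 0.4 rad).
It fails at once if the tub is pushed away or tipped (distance of tub from where it was at the start of the episode above 0.03 m or angle between tub's own z axis and vertical above 0.4 rad).
It also fails if it takes over 59 s, if anything falls off the work surface, if the arm or the gripper's body presses on something with over 40 N, if the wrist force passes 120 N, or if a joint passes its speed limit or range.

## Working session

There is one attempt and no reset: what is moved stays moved. The work goes in short steps, Python scripts to look and compute and a tool call to move; the robot and the scene stay as the last step left them, time stands still between calls to the robot, and variables do not carry over. Pictures are saved under pics/ and viewed, at most 10 in all, crops included, and the job is handed in when it is done.

Besides the shell and the picture viewer there is one more tool, called after "Emit:" as name(argument=value, ...) on one line, values as JSON. servo_tool: Moves the arm, as the interface text tells. Its arguments: {"type":"object","properties":{"rows":{"type":"string"}},"required":["rows"]}

```bash
mkdir -p pics; ls; python3 - <<'E'
from station import readout, vision, bot
import cv2,numpy as np
print(readout.observe())
for n in ["side","top"]:
    im=vision.snapshot(n); cv2.imwrite(f"pics/{n}0.png",im[:,:,::-1])
    c=vision.get_calibration(n); print(n,c)
print(vision.get_calibration("wrist"))
E
```

```text
pics
{'t': 0.0, 'qpos': array([-1.21179251,  0.38384096,  0.0438127 ,  1.59960748, -0.0179345 ,
        1.16123038, -0.04987872]), 'dq': array([-0.00225554,  0.00027699, -0.00052847,  0.00022843,  0.00101367,
        0.00114153,  0.00046028]), 'joint_efforts': array([-1.85418735e-04, -4.33458817e+01,  1.02381539e+00, -2.49513710e+01,
        1.05517273e-02,  1.13116053e-02,  4.77132190e-06]), 'tcp_pos': array([0.28626075, 0.58248924, 0.22986748]), 'orientation': array([-0.71104505, -3.0595453 ,  0.00415583]), 'force': array([-0.78623462,  0.62289855,  0.44490624]), 'ft_torque': array([ 0.05741439,  0.00014681, -0.01954958]), 'gripper_force': 0.0, 'grip_width': 0.9975140630739386}
side {'fx': 387.0162680398618, 'fy': 387.0162680398618, 'cx': 315.1122043346388, 'cy': 201.16866888647877, 'cam_to_world': array([[ 0.98993032,  0.09746167, -0.10266052,  0.44359135],
       [-0.14149661,  0.66037261, -0.73748676, -0.69657112],
       [-0.0040825 ,  0.74458662,  0.66751337,  0.79856725],
       [ 0.        ,  0.        ,  0.        ,  1.        ]])}
top {'fx': 499.4250417773642, 'fy': 499.42
[... 178 characters left out ...]
9970509e-01, -7.40140507e-03,  2.04923034e-03,
         6.12359723e-02],
       [ 1.07569150e-03,  1.29217256e-01,  9.91615724e-01,
         1.50306401e+00],
       [ 0.00000000e+00,  0.00000000e+00,  0.00000000e+00,
         1.00000000e+00]])}
{'fx': 341.5687352394923, 'fy': 341.5687352394923, 'cx': 320.9317166882161, 'cy': 197.95872701344797, 'hand_eye': array([[-7.79027968e-04,  9.46455466e-01,  3.22833462e-01,
         8.35789203e-02],
       [ 9.99999599e-01,  5.95061977e-04,  6.68542827e-04,
         2.91323333e-04],
       [ 4.40640095e-04,  3.22833853e-01, -9.46455550e-01,
        -1.41453807e-01],
       [ 0.00000000e+00,  0.00000000e+00,  0.00000000e+00,
         1.00000000e+00]])}
```

View pics/top0.png

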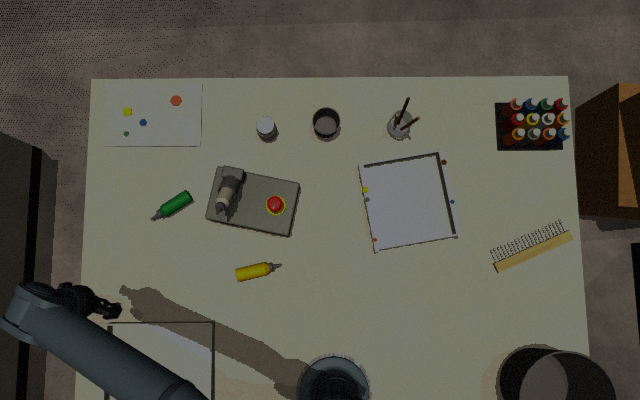

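View pics/side0.png

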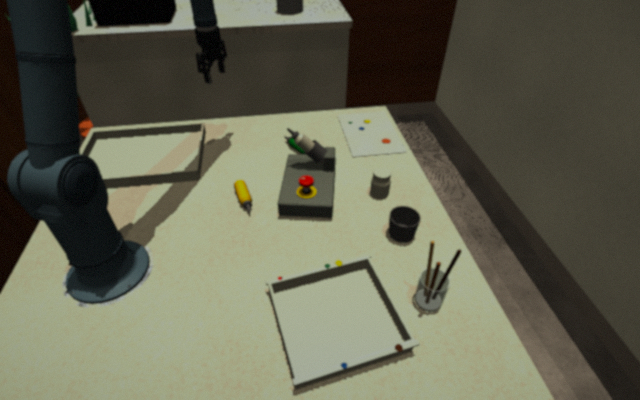

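The top view shows the mixer at about (253,200), the red button at (276,204), and a white bottle leaning in the cup at (228,190) with its nozzle near (221,213). The green (172,205) and yellow (258,271) bottles lie on the table, so they are look-alikes. The tray candidates are the one at (408,201) and a bigger frame at (160,360). Next I'll measure the button, the mixer corners and both trays.

```bash
cat > h.py <<'E'
import numpy as np, cv2
from station import readout, vision, bot
from scipy.spatial.transform import Rotation as R
def ray(n,u,v,T=None):
    c=vision.get_calibration(n); M=c["cam_to_world"] if T is None else T
    d=np.array([(u-c["cx"])/c["fx"],-(v-c["cy"])/c["fy"],-1.]); return M[:3,3],M[:3,:3]@d
def plane(n,u,v,z,T=None):
    o,d=ray(n,u,v,T); return o+d*(z-o[2])/d[2]
def cross(a,b):
    (o1,d1),(o2,d2)=a,b; s=np.linalg.lstsq(np.c_[d1,-d2],o2-o1,rcond=None)[0]
    p,q=o1+s[0]*d1,o2+s[1]*d2; return (p+q)/2,np.linalg.norm(p-q)
def wristT():
    s=readout.observe(); T=np.eye(4); T[:3,:3]=R.from_rotvec(s["orientation"]).as_matrix(); T[:3,3]=s["tcp_pos"]
    return T@vision.get_calibration("wrist")["hand_eye"]
E
python3 - <<'E'
from h import *
im={n:cv2.imread(f"pics/{n}0.png") for n in("top","side")}
def red(i):
    h=cv2.cvtColor(i,cv2.COLOR_BGR2HSV); m=(((h[...,0]<8)|(h[...,0]>172))&(h[...,1]>170)&(h[...,2]>90)).astype(np.uint8)
    n,l,s,c=cv2.connectedComponentsWithStats(m); return [(s[k].tolist(),c[k].round(1).tolist()) for k in range(1,n) if s[k,4]>20]
ct=red(im["top"]);cs=red(im["side"]);print(ct);print(cs)
for n,u,v in[("top",276,204),]: print("btn",plane(n,u,v,.105))
print("mixer top corners",[plane("top",u,v,.06)[:2].round(3).tolist() for u,v in((221,166),(300,181),(291,236),(206,219))])
for nm,q in(("trayA",((358,163),(439,152),(457,237),(375,251))),("trayB",((109,322),(214,321)))):
    p=np.array([plane("top",u,v,.045)[:2] for u,v in q]);print(nm,p.round(3).tolist(),np.linalg.norm(p-np.roll(p,-1,0),axis=1).round(3),p.mean(0).round(3))
q=((84,133),(204,123),(203,172),(80,180));p=np.array([plane("side",u,v,.045)[:2] for u,v in q]);print("B side",p.round(3).tolist(),np.linalg.norm(p-np.roll(p,-1,0),axis=1).round(3))
for u,v,z in((266,122,.085),(326,122,.07),(398,120,.085)):print(plane("top",u,v,z).round(3))
a=cv2.resize(im["top"][140:250,140:310],None,fx=4,fy=4,interpolation=2);b=cv2.resize(im["side"][115:225,225:395],None,fx=4,fy=4,interpolation=2)
a=cv2.convertScaleAbs(a,alpha=1.6);b=cv2.convertScaleAbs(b,alpha=1.6)
cv2.imwrite("pics/crop1.png",cv2.resize(np.vstack([a,b]),(464,600)))
E
```

```text
[([512, 114, 11, 11, 27], [515.7, 120.0]), ([267, 196, 15, 15, 156], [274.3, 203.0])]
[([299, 175, 15, 10, 116], [306.0, 180.0])]
btn [0.53401871 0.16152739 0.105     ]
mixer top corners [[0.653, 0.327], [0.607, 0.095], [0.446, 0.121], [0.497, 0.367]]
trayA [[0.662, -0.078], [0.694, -0.32], [0.44, -0.362], [0.402, -0.122]] [0.244 0.257 0.243 0.264] [ 0.549 -0.22 ]
trayB [[0.206, 0.641], [0.206, 0.342]] [0.299 0.299] [0.206 0.492]
B side [[-0.222, 0.628], [0.207, 0.635], [0.225, 0.326], [-0.152, 0.341]] [0.429 0.309 0.378 0.295]
[0.778 0.193 0.085]
[0.781 0.017 0.07 ]
[ 0.781 -0.193  0.085]
```

View pics/crop1.png

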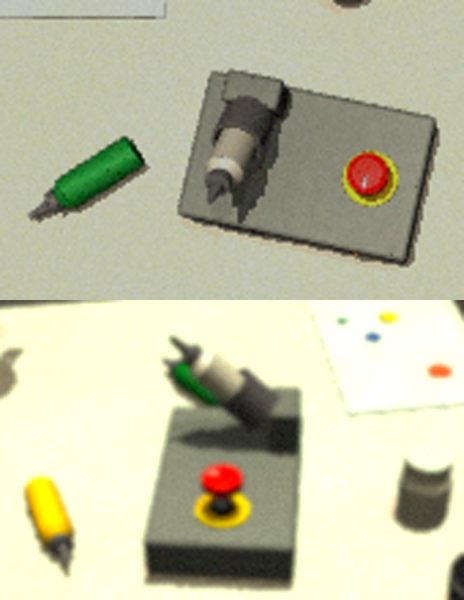

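Crop 1 confirms the white bottle leaning in the mixer's cup, with its grey nozzle tip at about top (220,212) and side (288,130). Green and yellow are ruled out. Tray A measures 0.244 x 0.26 m, which fits; frame B is 0.30 x 0.40 m, which doesn't. Next I'll triangulate the bottle tip and the button, then move above the button.

```bash
cat >> h.py <<'E'
def row(p,Rm):
    s=readout.observe(); R0=R.from_rotvec(s["orientation"]).as_matrix()
    d=R0.T@(np.array(p)-s["tcp_pos"]); w=R.from_matrix(R0.T@Rm).as_rotvec()
    print("cm",(d*100).round(2),"rot",w.round(3))
def mixR(yaw,tilt=0,spin=0): # tool down, x to mixer -x; tilt>0 about tool y; spin about tool z
    B=np.array([[-np.cos(yaw),-np.sin(yaw),0],[-np.sin(yaw),np.cos(yaw),0],[0,0,-1]])
    return B@R.from_euler('ZY',[spin,tilt]).as_matrix()
E
python3 - <<'E'
from h import *
print("btn",cross(ray("top",274.3,203),ray("side",306,180)))
tip,g=cross(ray("top",219.9,212.5),ray("side",288,129.7));print("tip",tip,g)
yaw=-.2;u=np.array([-np.sin(.8)*np.cos(yaw),-np.sin(.8)*np.sin(yaw),np.cos(.8)])
b=tip-.135*u;print("base",b,"g66",b+.066*u,"u",u)
c=np.array([.551,.2275]);d=b[:2]-c;print("base in mixer",[d@[np.cos(yaw),np.sin(yaw)],d@[-np.sin(yaw),np.cos(yaw)]])
row([.537,.163,.27],mixR(-.2)); print(readout.observe()["qpos"])
E
```

```text
btn (array([0.53744183, 0.16652319, 0.10235747]), np.float64(0.00045051359469193886))
tip [0.50254582 0.30371868 0.18904237] 0.00016726900577677644
base [0.59745847 0.28447893 0.09498697] g66 [0.55105673 0.29388503 0.14096961] u [-0.70305673  0.14251665  0.69670671]
base in mixer [np.float64(0.03421243310686786), np.float64(0.06507301684521909)]
cm [-41.   -26.61  -3.93] rot [-0.002 -0.    -0.257]
[-1.21180554  0.38375405  0.0438551   1.59940203 -0.01790232  1.16118872
 -0.04988507]
```

Emit:
servo_tool(rows="-41 -26.3 -4.9 0 0 -0.257 0; -41 -26.3 -4.9 0 0 -0.257 0; -41 -26.3 -4.9 0 0 -0.257 0; -41 -26.3 -4.9 0 0 -0.257 0; -41 -26.3 -4.9 0 0 -0.257 0; -41 -26.3 -4.9 0 0 -0.257 0; -41 -26.3 -4.9 0 0 -0.257 0; -41 -26.3 -4.9 0 0 -0.257 0; -41 -26.3 -4.9 0 0 -0.257 0; -41 -26.3 -4.9 0 0 -0.257 0; -41 -26.3 -4.9 0 0 -0.257 0; -41 -26.3 -4.9 0 0 -0.257 0; -41 -26.3 -4.9 0 0 -0.257 0; -41 -26.3 -4.9 0 0 -0.257 0")

```text
t: 1.5
tcp_pos: [0.5375, 0.1686, 0.2797]
orientation: [-0.307, -3.125, -0.0]
force: [-0.2, 1.2, -1.0]
grip_width: 0.002
gripper_force: 0.0
```

```bash
python3 - <<'E'
from h import *
T=wristT(); im=vision.snapshot("wrist")[:,:,::-1].copy(); cv2.imwrite("pics/w1.png",im)
h=cv2.cvtColor(im,cv2.COLOR_BGR2HSV); m=(((h[...,0]<8)|(h[...,0]>172))&(h[...,1]>150)&(h[...,2]>60)).astype(np.uint8)
c=max(cv2.findContours(m,0,2)[0],key=cv2.contourArea); e=cv2.fitEllipse(c);print(e,cv2.contourArea(c))
print(plane("wrist",*e[0],.102,T)); s=readout.observe();print(s["tcp_pos"],s["qpos"].round(2),s["force"],s["t"])
row([.5375,.1665,.122],mixR(-.2))
E
```

```text
((317.010498046875, 173.29324340820312), (42.76418685913086, 43.43382263183594), 98.71797180175781) 1452.0
[0.53679787 0.16507497 0.102     ]
[0.53763107 0.16851158 0.27982259] [-0.63  0.18  0.29  1.77 -0.05  1.21  1.05] [ 0.25800938  0.07560618 -0.18833203] 1.55
cm [-0.04 -0.2  15.78] rot [-0.    -0.001  0.004]
```

View pics/w1.png

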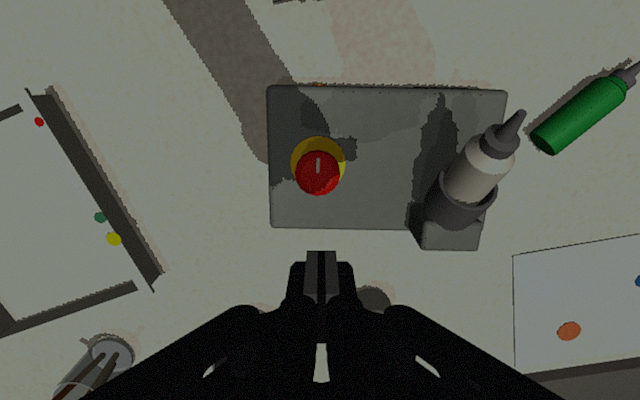

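Head centre from the wrist view is (0.537, 0.165), which agrees with the triangulation. Pressing now.

Emit:
servo_tool(rows="0 -0.3 5 0 0 -0.15 0; 0 -0.3 10 0 0 -0.3 0; 0 -0.3 14 0 0 -0.45 0; 0 -0.3 15.8 0 0 -0.6 0; 0 -0.3 16.4 0 0 -0.6 0; 0 -0.3 16.8 0 0 -0.6 0; 0 -0.3 17.1 0 0 -0.6 0; 0 -0.3 17.4 0 0 -0.6 0; 0 -0.3 17.6 0 0 -0.6 0; 0 -0.3 17.6 0 0 -0.6 0; 0 -0.3 17.6 0 0 -0.6 0")

```text
t: 2.65
tcp_pos: [0.5391, 0.1644, 0.1054]
orientation: [-0.624, 3.076, 0.001]
force: [-0.9, 1.1, 3.9]
grip_width: -0.002
gripper_force: 1.7
```

Emit:
servo_tool(rows="0 0 0.1 0 0 0 0; 0 0 0.2 0 0 0 0; 0 0 0.3 0 0 0 0; 0 0 0.3 0 0 0 0; 0 0 0.3 0 0 0 0")

```text
t: 3.15
tcp_pos: [0.5391, 0.1644, 0.1028]
orientation: [-0.624, 3.077, 0.002]
force: [-0.9, 1.2, 8.6]
grip_width: -0.002
gripper_force: 4.6
```

Emit:
servo_tool(rows="0 0 -2 0 0 0 0; 0 0 -5 0 0 0 1; 0 0 -6 0 0 0 1; 0 0 -6 0 0 0 1; 0 0 -6 0 0 0 1; 0 0 -6 0 0 0 1; 0 0 -6 0 0 0 1; 0 0 -6 0 0 0 1")

```text
t: 3.95
tcp_pos: [0.5374, 0.1633, 0.1602]
orientation: [0.624, -3.077, 0.001]
force: [-0.2, 0.5, 0.9]
grip_width: 1.002
gripper_force: 0.0
```

```bash
python3 - <<'E'
from h import *
T=wristT();im=vision.snapshot("wrist")[:,:,::-1].copy()
h=cv2.cvtColor(im,cv2.COLOR_BGR2HSV); m=(((h[...,0]<8)|(h[...,0]>172))&(h[...,1]>150)&(h[...,2]>60)).astype(np.uint8)
c=max(cv2.findContours(m,0,2)[0],key=cv2.contourArea); e=cv2.fitEllipse(c);print(e,plane("wrist",*e[0],.104,T))
s=readout.observe();print(s["tcp_pos"],s["qpos"].round(2),s["grip_width"],s["force"])
row([.537,.1653,.077],mixR(-.2,0,-.6))
E
```

```text
((323.6543884277344, 221.69638061523438), (62.6169548034668, 66.80142211914062), 90.037353515625) [0.53633451 0.16503677 0.104     ]
[0.53759424 0.16338356 0.16045009] [-0.54  0.3   0.2   1.89 -0.07  0.97  1.66] 0.9970047241727673 [ 0.8042432  -0.39144169 -1.10405993]
cm [-0.03  0.2   8.34] rot [-0.    -0.001  0.   ]
```

Emit:
servo_tool(rows="0 0.2 4 0 0 0 1; 0 0.2 7 0 0 0 1; 0 0.2 8.3 0 0 0 1; 0 0.2 8.3 0 0 0 0; 0 0.2 8.3 0 0 0 0; 0 0.2 8.3 0 0 0 0; 0 0.2 8.3 0 0 0 0; 0 0.2 8.3 0 0 0 0; 0 0.2 8.3 0 0 0 0; 0 0.2 8.3 0 0 0 0")

```text
t: 5.0
tcp_pos: [0.5389, 0.1657, 0.0793]
orientation: [-0.624, 3.075, 0.0]
force: [2.7, 0.1, 0.9]
grip_width: 0.491
gripper_force: 60.4
```

Emit:
servo_tool(rows="0 0 0 0 0 0.12 0; 0 0 0 0 0 0.24 0; 0 0 0 0 0 0.36 0; 0 0 0 0 0 0.48 0; 0 0 0 0 0 0.6 0; 0 0 0 0 0 0.7 0; 0 0 0 0 0 0.8 0; 0 0 0 0 0 0.9 0; 0 0 0 0 0 0.97 0; 0 0 0 0 0 1.02 0; 0 0 0 0 0 1.02 0")

```text
t: 6.1
tcp_pos: [0.5387, 0.1639, 0.0788]
orientation: [0.957, 2.989, -0.001]
force: [3.5, -3.2, 1.4]
grip_width: 0.491
gripper_force: 60.5
```

```bash
python3 - <<'E'
from h import *
s=readout.observe();print(s["ft_torque"],s["force"],s["qpos"].round(2),s["joint_efforts"].round(2))
E
```

```text
[-0.66544431 -0.67649559  0.10022618] [ 3.50174301 -3.16522772  1.38597791] [-0.71  0.43  0.4   1.94 -0.22  0.81  0.77] [ -2.14 -36.18   2.39 -17.69  -0.89   0.75  -0.26]
```

Emit:
servo_tool(rows="0 0 0 0 0 0.05 0; 0 0 0 0 0 0.1 0; 0 0 0 0 0 0.1 0; 0 0 0 0 0 0.1 0")

```text
t: 6.5
tcp_pos: [0.5374, 0.1648, 0.0783]
orientation: [1.103, 2.941, -0.001]
force: [1.7, -2.4, 2.3]
grip_width: 0.489
gripper_force: 61.3
```

```bash
python3 - <<'E'
from h import *
s=readout.observe();print(s["ft_torque"],s["force"])
E
```

```text
[-0.62836817 -0.34612564  0.49703998] [ 1.74477671 -2.41895042  2.32832416]
```

The torque rose to 0.5 N m, so the head is at its end stop. Releasing and rising.

Emit:
servo_tool(rows="0 0 0 0 0 0 1; 0 0 0 0 0 0 1; 0 0 0 0 0 0 1; 0 0 0 0 0 0 1; 0 0 0 0 0 0 1; 0 0 -5 0 0 0 1; 0 0 -10 0 0 0 1; 0 0 -15 0 0 0 1; 0 0 -20 0 0 0 1; 0 0 -21 0 0 0 1; 0 0 -21 0 0 0 1")

```text
t: 7.6
tcp_pos: [0.539, 0.166, 0.2913]
orientation: [1.105, 2.937, 0.008]
force: [0.2, -1.1, -0.2]
grip_width: 1.002
gripper_force: 0.0
```

```bash
python3 - <<'E'
from h import *
T=wristT();im=vision.snapshot("wrist")[:,:,::-1].copy();cv2.imwrite("pics/w2.png",im)
s=readout.observe();print(s["tcp_pos"],s["qpos"].round(2),s["grip_width"],s["force"])
yaw=-.2;u=np.array([-np.sin(.8)*np.cos(yaw),-np.sin(.8)*np.sin(yaw),np.cos(.8)])
tip=np.array([.5025,.3037,.189]);print("g66",tip-.069*u)
row(tip-.069*u+[0,0,.15],mixR(-.2))
E
```

```text
[0.53732499 0.16559589 0.28858127] [-0.81  0.18  0.49  1.77 -0.09  1.22  0.56] 0.9993633274765751 [-0.18685516  0.43016074 -0.11914821]
g66 [0.55101091 0.29386635 0.14092724]
cm [ 7.43 10.55 -0.22] rot [ 0.001  0.    -0.52 ]
```

View pics/w2.png

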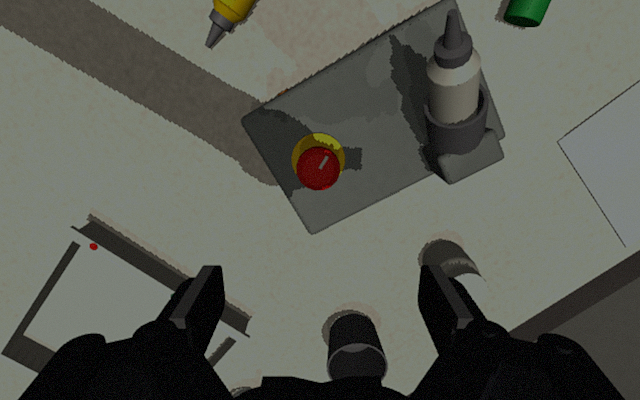

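The button's white mark has turned about 60° clockwise, so the head is reset. The bottle is at (455,90) in the wrist view. I'll grip it 70 mm from its base with the tool tilted 0.4 rad to keep the fingers clear of the cup rim.

```bash
python3 - <<'E'
from h import *
yaw=-.2;u=np.array([-np.sin(.8)*np.cos(yaw),-np.sin(.8)*np.sin(yaw),np.cos(.8)])
tip=np.array([.5025,.3037,.189]);Q=mixR(-.2,.4);t=tip-.064*u+Q[:,2]*.024
print("tcp",t,"pre",t-Q[:,2]*.1); row(t-Q[:,2]*.1,Q)
E
```

```text
tcp [0.53833589 0.29643571 0.12230531] pre [0.57650148 0.28869916 0.21441141]
cm [ 5.17 11.83  7.43] rot [ 0.105  0.391 -0.512]
```

Emit:
servo_tool(rows="5.2 11.8 1 0.1 0.39 -0.51 1; 5.2 11.8 1 0.1 0.39 -0.51 1; 5.2 11.8 1 0.1 0.39 -0.51 1; 5.2 11.8 1 0.1 0.39 -0.51 1; 5.2 11.8 1 0.1 0.39 -0.51 1; 5.2 11.8 4 0.105 0.391 -0.512 1; 5.2 11.8 7.4 0.105 0.391 -0.512 1; 5.2 11.8 7.4 0.105 0.391 -0.512 1; 5.2 11.8 7.4 0.105 0.391 -0.512 1")

```text
t: 8.55
tcp_pos: [0.574, 0.2879, 0.2115]
orientation: [-0.276, -2.723, -0.05]
force: [0.3, 0.3, 0.9]
grip_width: 1.002
gripper_force: 0.0
```

```bash
python3 - <<'E'
from h import *
T=wristT();im=vision.snapshot("wrist")[:,:,::-1].copy();cv2.imwrite("pics/w3.png",im)
s=readout.observe();print(s["tcp_pos"],s["qpos"].round(2),s["force"])
yaw=-.2;u=np.array([-np.sin(.8)*np.cos(yaw),-np.sin(.8)*np.sin(yaw),np.cos(.8)])
tip=np.array([.5025,.3037,.189]);c=vision.get_calibration("wrist")
for a in(0,47,85):
    q=np.linalg.inv(T)@np.r_[tip-a/1000*u,1];print(a,c["cx"]-c["fx"]*q[0]/q[2],c["cy"]+c["fy"]*q[1]/q[2])
row([.5383,.2964,.1223],mixR(-.2,.4))
E
```

```text
[0.57538151 0.28830728 0.2136851 ] [-0.64  0.62  0.34  1.37 -0.39  1.54  1.13] [-0.68445952 -0.21640436  0.68468812]
0 322.7425465066899 128.59070130020484
47 322.8288243181598 194.51847737577606
85 322.882998839676 235.91505040741404
cm [-0.09  0.07  9.89] rot [-0.002 -0.002 -0.002]
```

View pics/w3.png

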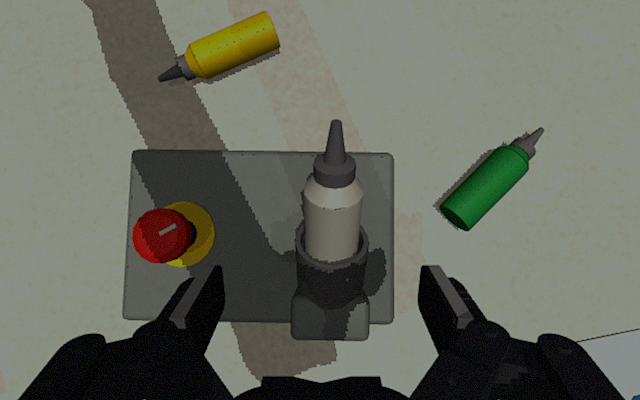

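```bash
python3 - <<'E'
from h import *
im=cv2.imread("pics/w3.png");T=wristT();c=vision.get_calibration("wrist")
def pr(p):
    q=np.linalg.inv(T)@np.r_[p,1];return np.round([c["cx"]-c["fx"]*q[0]/q[2],c["cy"]+c["fy"]*q[1]/q[2]],1)
h=cv2.cvtColor(im,cv2.COLOR_BGR2HSV); m=(((h[...,0]<8)|(h[...,0]>172))&(h[...,1]>150)&(h[...,2]>60)).astype(np.uint8)
k=max(cv2.findContours(m,0,2)[0],key=cv2.contourArea);print("btn seen",cv2.fitEllipse(k)[0],"pred",pr([.537,.1653,.102]))
# tip via wrist(336,121) x top / side rays
w=ray("wrist",336,121,T)
for n,u,v in(("top",219.9,212.5),("side",288,129.7)):print(n,cross(w,ray(n,u,v)))
t=cv2.imread("pics/top0.png");s=cv2.imread("pics/side0.png")
print(t[205:220,212:228].max(2));print(s[122:136,280:296].max(2))
E
```

```text
btn seen (159.17547607421875, 235.2294464111328) pred [160.8 233.2]
top (array([0.50168236, 0.30811949, 0.18874283]), np.float64(0.008732188656413634))
side (array([0.50134203, 0.31233049, 0.18463237]), np.float64(0.003814740487698059))
[[83 83 81 64 53 55 58 60 57 57 48 31 27 50 72 72]
 [84 81 80 50 53 51 53 51 53 52 51 45 20 49 51 56]
 [81 83 85 59 48 45 47 49 49 43 52 49 22 34 42 36]
 [82 81 81 64 37 47 54 52 43 28 47 47 25 35 31 34]
 [82 82 80 83 58 52 54 51 35 22 41 40 33 27 25 31]
 [82 83 82 82 49 50 53 39 29 32 41 61 39 32 29 36]
 [77 85 83 80 55 53 46 29 49 48 65 74 73 36 32 29]
 [85 83 84 79 53 50 41 51 75 76 74 75 78 40 30 30]
 [82 85 83 78 50 44 48 74 76 77 74 78 77 33 34 29]
 [87 86 85 81 62 58 76 75 73 77 72 76 76 39 29 34]
 [81 84 83 83 82 81 79 76 75 74 76 78 73 41 42 39]
 [81 84 83 83 85 77 73 76 73 80 74 76 74 82 83 41]
 [84 84 83 83 84 78 77 77 75 77 76 76 76 83 82 46]
 [80 81 84 86 86 78 79 77 77 77 76 78 74 82 84 39]
 [61 65 65 71 79 81 78 79 72 75 78 79 86 84 87 42]]
[[172 175 172 177 174 176 174 173 173 177 174 175 173 174 177 175]
 [172 173 175 174 176 174 178 175 176 177 176 174 174 177 177 176]
 [176 177 176 174 175 176 177 177 175 176 176 174 175 178 176 176]
 [174 175 175 174 176 176 177 175 174 176 174 176 177 177 177 177]
 [176 176 175 176 175 176 175 173 172 177 174 178 177 175 176 176]
 [177 173 175 175 174 175 167 160 156 163 169 174 174 178 178 176]
 [175 174 174 177 176 170 156 128 120 132 154 165 173 175 176 177]
 [175 173 175 173 175 172 151 114  81  90 116 142 160 172 175 174]
 [172 176 174 177 178 172 159 126  82  64  77 102 130 148 160 159]
 [178 176 177 176 174 176 169 150 117  75  55  65  87 111 127 128]
 [174 175 175 176 175 177 172 166 147 113  76  54  57  72  82  85]
 [173 179 173 174 178 173 174 175 165 148 114  72  47  52  62  63]
 [176 174 174 172 170 169 172 173 172 162 140 102  59  44  52  55]
 [174 176 175 167 158 157 160 171 168 165 150 115  64  48  45  41]]
```

The tip in the top view is really at about (217,213), so the bottle sits about 7 mm further along +y, as the wrist view shows (tip at (336,121)). I'll correct by 7 mm, then approach and grip.

Emit:
servo_tool(rows="-0.1 0.7 2 0 0 0 1; -0.1 0.7 5 0 0 0 1; -0.1 0.7 8 0 0 0 1; -0.1 0.7 9.5 0 0 0 1; -0.1 0.7 10 0 0 0 1; -0.1 0.7 10 0 0 0 1; -0.1 0.7 10 0 0 0 0; -0.1 0.7 10 0 0 0 0; -0.1 0.7 10 0 0 0 0; -0.1 0.7 10 0 0 0 0; -0.1 0.7 10 0 0 0 0; -0.1 0.7 10 0 0 0 0; -0.1 0.7 10 0 0 0 0; -0.1 0.7 10 0 0 0 0")

```text
t: 10.0
tcp_pos: [0.541, 0.3027, 0.1229]
orientation: [-0.275, -2.73, -0.055]
force: [1.6, -0.3, 5.5]
grip_width: 0.44
gripper_force: 59.8
```

```bash
python3 - <<'E'
from h import *
im=vision.snapshot("wrist")[:,:,::-1].copy();cv2.imwrite("pics/w4.png",im)
s=readout.observe();print(s["tcp_pos"],s["force"],s["ft_torque"])
yaw=-.2;u=np.array([-np.sin(.8)*np.cos(yaw),-np.sin(.8)*np.sin(yaw),np.cos(.8)])
row(s["tcp_pos"]+.09*u,mixR(-.2,.4))
E
```

```text
[0.54103748 0.30269756 0.12289433] [-0.35993737 -1.598415    5.68582505] [-0.15411964 -0.24529528  0.03755645]
cm [ 8.38 -0.01 -3.27] rot [ 0.     0.001 -0.001]
```

View pics/w4.png

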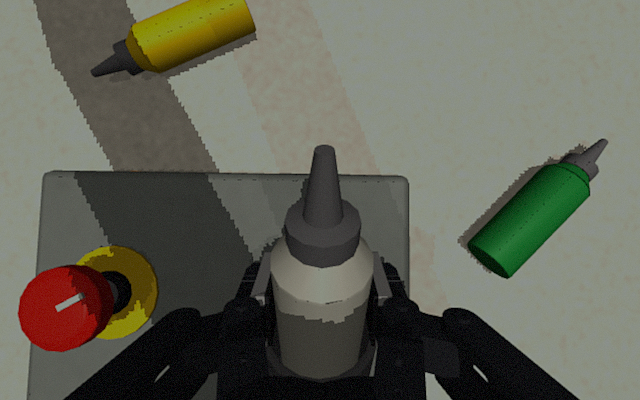

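The bottle is gripped below the shoulder (tip at (323,148), force 60 N). Drawing it out along its axis.

Emit:
servo_tool(rows="0.9 0 -0.35 0 0 0 0; 1.9 0 -0.73 0 0 0 0; 2.8 0 -1.1 0 0 0 0; 3.7 0 -1.45 0 0 0 0; 4.6 0 -1.8 0 0 0 0; 5.6 0 -2.2 0 0 0 0; 6.5 0 -2.5 0 0 0 0; 7.4 0 -2.9 0 0 0 0; 8.4 0 -3.3 0 0 0 0; 8.4 0 -3.3 0 0 0 0; 8.4 0 -3.3 0 0 0 0; 8.4 0 -3.3 0 0 0 0")

```text
t: 11.25
tcp_pos: [0.477, 0.3153, 0.1846]
orientation: [-0.276, -2.729, -0.054]
force: [0.4, -0.1, -2.0]
grip_width: 0.436
gripper_force: 60.1
```

```bash
python3 - <<'E'
from h import *
s=readout.observe();print(s["tcp_pos"],s["force"],s["qpos"].round(2))
Q=mixR(-.2,.4); row(s["tcp_pos"]+[0,0,.1],Q)
# bottle in tool frame: grasp 24mm behind TCP, axis u, tip 65mm ahead
yaw=-.2;u=np.array([-np.sin(.8)*np.cos(yaw),-np.sin(.8)*np.sin(yaw),np.cos(.8)])
tl=Q.T@(.065*u)+[0,0,-.024];print("tip in tool",tl)
for y in(-.2,-.35):
    F=mixR(y,-.8);t=np.array([.549,-.22,.17])-F@tl;print("tcp final",t,"bottle dir",F@Q.T@u);row(t,F)
E
```

```text
[0.47698648 0.31531218 0.1845957 ] [ 0.43901157 -0.0802171  -1.96701266] [-0.75  0.49  0.31  1.63 -0.39  1.39  1.06]
cm [ 3.9  -0.02 -9.21] rot [-0.001 -0.    -0.002]
tip in tool [ 0.06058254  0.         -0.04755325]
tcp final [ 0.62379954 -0.23516262  0.18032858] bottle dir [-0.89117202  0.18064951 -0.41614684]
cm [-23.57 -51.01  -9.42] rot [-2.0e-03 -1.2e+00 -1.0e-03]
tcp final [ 0.62069375 -0.24617026  0.18032858] bottle dir [-0.85416919  0.31179609 -0.41614684]
cm [-23.49 -52.15  -9.38] rot [ 0.03  -1.198  0.156]
```

Emit:
servo_tool(rows="1 0 -2.3 0 0 0 0; 2 0 -4.6 0 0 0 0; 3 0 -7 0 0 0 0; 3.9 0 -9.2 0 0 0 0; 3.9 0 -9.2 0 -0.1 0 0; 3.9 0 -9.2 0 -0.2 0 0; 3.9 0 -9.2 0 -0.3 0 0; 3.9 0 -9.2 0 -0.4 0 0; 3.9 0 -9.2 0 -0.5 0 0; 3.9 0 -9.2 0 -0.6 0 0; 3.9 0 -9.2 0 -0.6 0 0")

```text
t: 12.35
tcp_pos: [0.4729, 0.3171, 0.2835]
orientation: [0.287, 2.933, -0.032]
force: [-0.6, -0.2, -2.1]
grip_width: 0.442
gripper_force: 60.2
```

```bash
python3 - <<'E'
from h import *
s=readout.observe();print(s["tcp_pos"],s["force"],s["qpos"].round(2),s["grip_width"])
tl=np.array([.0606,0,-.0476]);F=mixR(-.35,-.8);t=np.array([.549,-.22,.2])-F@tl;print(t);row(t,F)
row([.52,.1,.28],mixR(-.2,-.2))
E
```

```text
[0.47293867 0.3170882  0.28350299] [-0.58061016 -0.20316007 -2.12775193] [-1.05  0.11  0.32  1.85  0.14  1.08  0.58] 0.44210141644596523
[ 0.62073668 -0.24618593  0.21030854]
cm [-23.49 -52.37  12.27] rot [ 0.073 -0.603  0.139]
cm [ -8.58 -20.38   2.12] rot [-0.002 -0.004  0.005]
```

Emit:
servo_tool(rows="-1.8 -4 0.4 0 0 0 0; -3.6 -8 0.7 0 0 0 0; -5.4 -12 1.1 0 0 0 0; -7.2 -16 1.5 0 0 0 0; -9 -20 1.8 0 0 0 0; -10.8 -24 2.2 0 0 0 0; -12.6 -28 2.6 0 0 0 0; -14.4 -32 2.9 0 0 0 0; -16.2 -36 3.3 0 0 0 0; -18 -40 3.7 0 -0.1 0 0; -19.8 -44 4 0.02 -0.2 0.03 0; -21.5 -48 4.4 0.04 -0.3 0.06 0; -23 -51 4.7 0.05 -0.4 0.09 0; -23.5 -52.4 6 0.06 -0.5 0.12 0; -23.5 -52.4 8 0.07 -0.6 0.14 0; -23.5 -52.4 10 0.07 -0.6 0.14 0; -23.5 -52.4 11 0.07 -0.6 0.14 0; -23.5 -52.4 11 0.07 -0.6 0.14 0; -23.5 -52.4 11 0.07 -0.6 0.14 0")

```text
t: 14.25
tcp_pos: [0.619, -0.2505, 0.2232]
orientation: [0.42, 2.312, -0.172]
force: [-0.1, 0.1, -1.7]
grip_width: 0.437
gripper_force: 60.4
```

```bash
python3 - <<'E'
from h import *
s=readout.observe();print(s)
Q=R.from_rotvec(s["orientation"]).as_matrix();print("tip pred",s["tcp_pos"]+Q@[.0606,0,-.0476],"axis",Q@mixR(-.2,.4).T@[-.703,.1425,.6967])
a=cv2.imwrite("pics/s5.png",cv2.convertScaleAbs(cv2.resize(vision.snapshot("side")[100:400,200:500,::-1],None,fx=2,fy=2),alpha=1.3))
E
```

```text
{'t': 14.25, 'qpos': array([-0.32749858,  0.1255904 ,  0.67511417,  2.21175502, -0.97719779,
        0.0573671 ,  2.47877652]), 'dq': array([-0.41268817,  0.06229289,  0.45389445,  0.03932931, -2.17596866,
       -0.00889147,  2.13933001]), 'joint_efforts': array([  1.9041203 , -22.93996811,   1.2373485 , -23.49320412,
         1.31817274,  -1.79438006,  -1.42729964]), 'tcp_pos': array([ 0.61896116, -0.25045515,  0.2232199 ]), 'orientation': array([ 0.41957915,  2.31193349, -0.17177639]), 'force': array([-0.09524624,  0.07821713, -1.70302673]), 'ft_torque': array([ 0.39158254,  0.85408767, -0.02602578]), 'gripper_force': 60.38750410079956, 'grip_width': 0.43698763713485866}
tip pred [ 0.54741938 -0.22369349  0.21303627] axis [-0.85188067  0.31985699 -0.41460459]
```

View pics/s5.png

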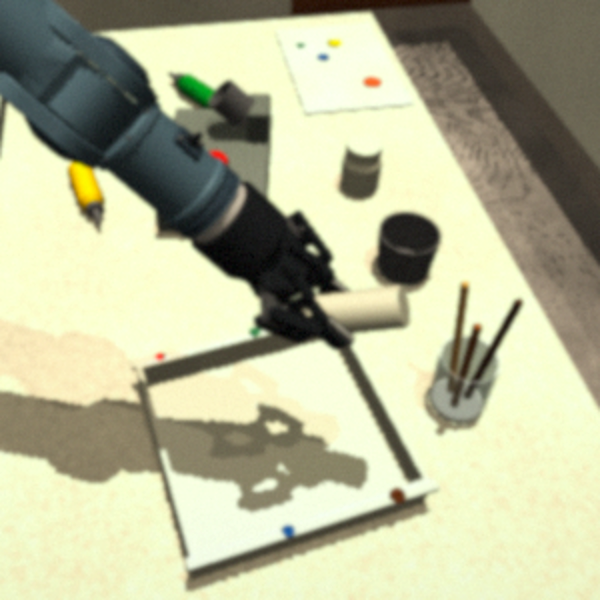

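The bottle is held level-plus (about 2.0 rad) over the tray, well clear of the jars at (360,170), (408,245) and (465,390). Joint 6 is near its limit, so I'll back off slightly and settle.

Emit:
servo_tool(rows="-0.7 0 -0.7 0 0.04 0 0; -1.4 0 -1.4 0 0.08 0 0; -2.2 0 -2.1 0 0.13 0 0; -2.2 0 -2.1 0 0.13 0 0; -2.2 0 -2.1 0 0.13 0 0; -2.2 0 -2.1 0 0.13 0 0; -2.2 0 -2.1 0 0.13 0 0; -2.2 0 -2.1 0 0.13 0 0; -2.2 0 -2.1 0 0.13 0 0; -2.2 0 -2.1 0 0.13 0 0")

```text
t: 15.3
tcp_pos: [0.6194, -0.2484, 0.2543]
orientation: [0.44, 2.438, -0.146]
force: [-0.3, -0.1, -0.9]
grip_width: 0.442
gripper_force: 60.3
```

```bash
python3 - <<'E'
from h import *
s=readout.observe();print(s["qpos"].round(2),s["dq"].round(3),s["tcp_pos"],s["grip_width"],s["gripper_force"])
Q=R.from_rotvec(s["orientation"]).as_matrix();a=Q@mixR(-.2,.4).T@[-.703,.1425,.6967];print("tip pred",s["tcp_pos"]+Q@[.0606,0,-.0476],"angle",np.arccos(a[2]))
cv2.imwrite("pics/w6.png",vision.snapshot("wrist")[:,:,::-1])
E
```

```text
[-0.84  0.18  1.26  2.11 -0.53  0.34  2.01] [-0.008  0.002  0.007 -0.005 -0.001  0.001 -0.002] [ 0.61938999 -0.24841055  0.25433947] 0.4416441841438541 60.345704555511475
tip pred [ 0.54713895 -0.22161878  0.25400965] angle 1.87004911653032
```

View pics/w6.png

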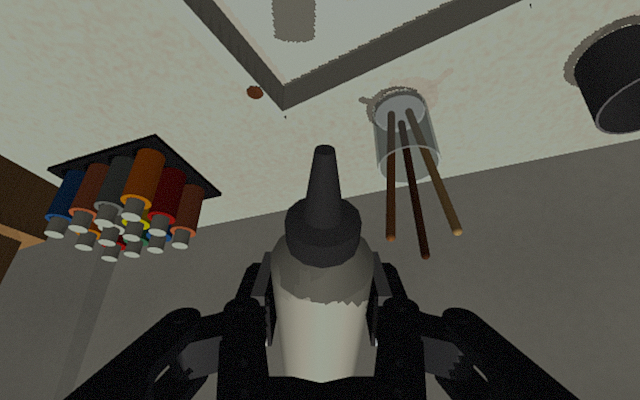

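The nozzle tip is at (323,148), the same as at grasp, so the bottle has not slipped. Its angle is 1.87 rad, the tip is over the tray centre at z ≈ 0.25 m, and the arm is still.

```bash
python3 -c "
from station import bot
print(bot.sign_off())"
```

```text
the job is handed in; nothing more can be done
None
```

I pressed the button all the way down and twisted its head to the stop, then drew the bottle out and handed in the job with it held still, nozzle about 17° below level, tip about 0.25 m above the tray's centre; no verdict came back.

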